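# Interlock key into the gel viewer

### The job

Make the gel viewer ready: lift the interlock key with the flat tongue and flat bar handle out of its stand and guide its tongue straight down into the slot of the switch on the viewer's side, keeping hold until the tongue is well in (do not drop it in), until its shoulder plate lies flat on the switch; then let go. Leave the similar plug with the round knob standing where it is.

Things in the scene. Friction and masses are not known exactly. Their poses are not given: they have to be found in the camera images.
- key_handle (a point): Centre of the loose interlock key's handle, a white upright bar 50 (x) x 18 (y) x 36 mm high: grip across the 18 mm. z up; a half turn about z changes nothing. Below it a steel shoulder plate 70 x 28 x 6 mm, underside 24 mm below this point, then a flat steel tongue pointing down, 30 wide (x), 6 thick (y), 42 long, tip 66 mm below this point. 0.16 kg. Hangs upright in its stand at the start.
- stand_a: Key's fixed grey metal stand, foot 96 (x) x 56 mm; origin under its centre on the bench, z up, x along the key's x. The key's plate lies on its two posts, 55 mm high, at the plate's x ends, between lips 4 mm high; the tongue hangs between the posts, so lift the key straight up by 60 mm or more.
- slot (a point): Centre of the slot mouth in the flat top, 75 mm up, of the grey switch (96 x 60 mm), fixed to the white viewer, which is lower and lies to +y (32 to 272 mm). z up, slot long along x. Mouth 52 (x) x 30 (y) mm; slopes 12 mm deep lead to a throat 44 x 13 mm, 63 mm deep from the top. No spring or latch. Key home: plate on the switch top, key_handle 24 mm above, x along x either way.
- plug_handle (a point): Bystander, leave it: centre of the white round knob (38 mm diameter, 36 mm high, z up) of a plug with the same plate but a round pin, in an identical stand. It and the key may change places between starts. A bottle, a beaker and a tip box, under 170 mm high, stand beyond, over 0.76 m ahead of the robot.
There are look-alikes about, which are no part of the job. Leave any green, pink or red look-alike of the part that bears key_handle alone.

How it is judged (in metres and radians):
On the way:
1. the tongue is at least 15 mm down in the slot while the gripper still holds the key (z of key_handle in the frame of slot below 0.051 m and horizontal distance between key_handle and slot below 0.015 m and distance between the grasp point and key_handle below 0.03 m and contact force between the fingers and anything else above 1 N), for 0.1 s.
At the end, for the whole second after the job is handed in: The key is home and let go: its handle centre is 18 to 30 mm above the slot's mouth and within 12 mm of its centre seen from above, tilted less than 7 degrees, its tongue along the slot within 20 degrees; the plug is within 20 mm of where it stood (z of key_handle in the frame of slot between 0.018 and 0.03 m and horizontal distance between key_handle and slot below 0.012 m and angle between key_handle's own z axis and vertical below 0.12 rad and angle between the x axis of key_handle and the x axis of slot, either way round below 0.35 rad and distance of plug_handle from where it was at the start of the episode below 0.02 m); the robot touches nothing.
It fails at once if the plug is moved by more than 30 mm (distance of plug_handle from where it was at the start of the episode above 0.03 m).
It also fails if it takes over 38 s, if anything falls off the work surface, if the arm or the gripper's body presses on something with over 40 N, if the wrist force passes 120 N, or if a joint passes its speed limit or range.

### The arm

A 6-joint arm with a two-finger parallel gripper is mounted at the origin on the work surface. World frame = base frame: x ahead of the robot, y to its left, z up, the work surface at z = 0. Lengths are in m, angles in degrees, forces in N, time in s.
With the tool pointing down it reaches from about 0.3 to 0.75 m from the base axis. Payload 8.5 kg.
Tool frame: the origin (TCP) lies on the centre line of the jaws, within the pads' length; the fingertips stand 14 mm ahead of it and the grasp point (between the pads) lies 5 mm behind it; z points along the fingers, x is the direction in which the jaws open and shut, and the axes are right-handed (so a half turn about z gives the same grasp; the last joint's range is limited). The gripper opens to 85 mm and grips with 20 to 120 N. Pads are 22 mm wide; open, the fingers measure 114 mm over their backs; the gripper's body (76 mm by 85 mm) begins 54 mm behind the grasp point. The pads swing forward as they close: fully open they stand 13 mm farther back than shut.
Start: joints at [58.482, 21.807, 74.336, -0, 83.858, -12.336], TCP at [0.181, 0.519, 0.245] pointing down, gripper open.
Joint ranges: [-178.18, 178.18], [-50.72, 133.34], [12.68, 142.11], [-81.47, 261.47], [9.98, 163.14], [-165.26, 165.26]. Speed limits (degrees/s): [136.94, 136.94, 180, 180, 180, 180].

### API

Orientations are given as a 3x3 rotation matrix whose columns are the frame's x, y, z axes.
In Python, from rig import * gives the robot as it stands.
- The arm moves only by the shell command python3 -m crank 'ROWS' [FORCE]. ROWS is JSON, one flat list of numbers, 7 for each row, row after row: the turn, a rotation vector about the world's x, y, z in rad, then the shift along the world's x, y, z in m, then the opening in per cent of the stroke, from 0 (shut) to 100 (fully open). A call has 1 to 20 rows; each row shifts and turns the commanded pose from where the row before left it; what a row does not reach is not made up. A row lasts 1/10 s, in which the tool goes at most 50 mm and 8.59 degrees, less where a joint would pass 70% of its speed; a pose out of reach is approached as far as the arm can. A call is refused whole if a number of a shift passes 0.05 or a number of a turn 0.15, either way. A call with a gripper value outside its range is refused whole. The fingers move at their own pace and stop on an object; FORCE is the grip in N (left out, the last holds). Time passes only in rows, so rows that do not move let the fingers close. It gives the time, the measured TCP pose, the force and the opening at its end, in the units of the state.
- observe(): the state, without advancing time (a new reading comes with each control period).
- get_image(name): name is "scene" or "top"; returns a dict with "frame" (400x640x3 uint8, red, green, blue), "fov_y" (degrees; the focal length in pixels is half the picture's height over the tangent of half this angle, whatever the lens; pixels are square), "cx", "cy" (the principal point, pixels), "world_to_cam" (4x4, takes a point from world to camera coordinates). Camera axes: x right, y up, looking along -z (the intrinsics and any distortion apply to the point x, -y, -z); pixel columns grow to the right and rows downward; lengths in m; the calibration is good to about 2 mm. A picture is of the moment at which its call begins. There is no depth.
- close_job(): hands the job in, once; it reports no verdict.
The state is a dict: "time_s": time; "q": joint angles; "qvel": joint speeds; "joint_efforts": joint torques, N m; "position": TCP position; "tool_rot": TCP orientation; "ft_force": force on the tool from outside, world axes, zero at the start; "wrist_torque": the same for the moment, N m; "grip_width": finger opening in m.
Only numpy, scipy, OpenCV 4.12 (cv2) and the standard library are available. Lean on these libraries where they do the work, as an engineer would, in place of code of your own. Each camera call takes 0.05 s, during which the arm holds its last target. There are 200 camera calls.

## Working session

There is one attempt and no reset: what is moved stays moved. The work goes in short steps, Python scripts to look and compute and a shell command to move; the robot and the scene stay as the last step left them, time stands still between calls to the robot, and variables do not carry over. Pictures are saved under pics/ and viewed, about 8 in all and at most 12, crops included, and the job is handed in when it is done.

```bash
mkdir -p pics; cat > h.py <<'E'
from rig import *
import numpy as np, cv2
def snap(n,name):
    d=get_image(n); cv2.imwrite(f'pics/{name}.png',d['frame'][:,:,::-1])
    np.save(f'pics/{name}.npy',{k:d[k] for k in d},allow_pickle=True); return d
def load(name): return np.load(f'pics/{name}.npy',allow_pickle=True).item()
def K(d):
    f=200/np.tan(np.radians(d['fov_y']/2)); return f
def proj(d,p):
    c=np.array(d['world_to_cam'])@np.append(p,1); f=K(d); return d['cx']+f*c[0]/-c[2], d['cy']-f*c[1]/-c[2]
def at(d,u,v,z):
    W=np.array(d['world_to_cam']);R=W[:3,:3];o=-R.T@W[:3,3]
    r=R.T@np.array([(u-d['cx'])/K(d),-(v-d['cy'])/K(d),-1]); return o+r*(z-o[2])/r[2]
def crop(name,u0,v0,w,h,s,out):
    im=cv2.imread(f'pics/{name}.png')[v0:v0+h,u0:u0+w]; cv2.imwrite(f'pics/{out}.png',cv2.resize(im,None,fx=s,fy=s,interpolation=cv2.INTER_CUBIC))
E
python3 - <<'E'
from h import *
for n in('scene','top'):
    d=snap(n,n+'0'); print({k:np.round(v,3).tolist() if k!='frame' else 0 for k,v in d.items()})
print(observe())
E
```

```text
{'frame': 0, 'fov_y': 44.273, 'cx': 319.811, 'cy': 191.046, 'world_to_cam': [[-0.465, 0.885, -0.021, 0.28], [-0.463, -0.222, 0.858, 0.171], [0.755, 0.409, 0.513, -1.542], [0.0, 0.0, 0.0, 1.0]]}
{'frame': 0, 'fov_y': 47.057, 'cx': 317.724, 'cy': 202.313, 'world_to_cam': [[-0.01, -0.999, -0.039, -0.003], [0.986, -0.016, 0.165, -0.556], [-0.166, -0.037, 0.985, -0.938], [0.0, 0.0, 0.0, 1.0]]}
{'time_s': 0.1, 'q': array([ 5.84816011e+01,  2.18393317e+01,  7.43813367e+01, -2.68374940e-03,
        8.38582008e+01, -1.23347678e+01]), 'qvel': array([ 0.00814503,  0.04921635, -0.26944544,  0.02635945, -0.10340671,
        0.054618  ]), 'joint_efforts': array([ 3.20746556e-03, -4.49217260e+01, -2.31658566e+01, -1.46651068e-04,
        3.67221830e-03, -3.01887837e-05]), 'position': array([0.18059506, 0.51923358, 0.24474742]), 'tool_rot': array([[ 3.28591609e-01,  9.44471859e-01, -6.79908928e-04],
       [ 9.44471132e-01, -3.28592218e-01, -1.19779665e-03],
       [-1.35469802e-03, -2.48568425e-04, -9.99999052e-01]]), 'ft_force': array([ 0.55953255, -0.80566372, -0.15808901]), 'wrist_torque': array([-0.03853051, -0.00503509, -0.01025182]), 'grip_width': 0.08510211017562799}
```

View pics/top0.png

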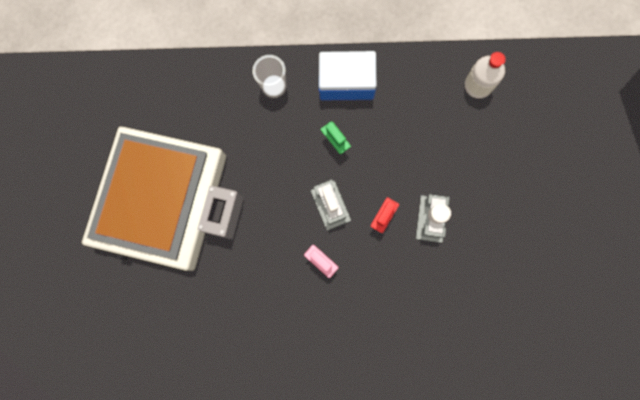

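View pics/scene0.png

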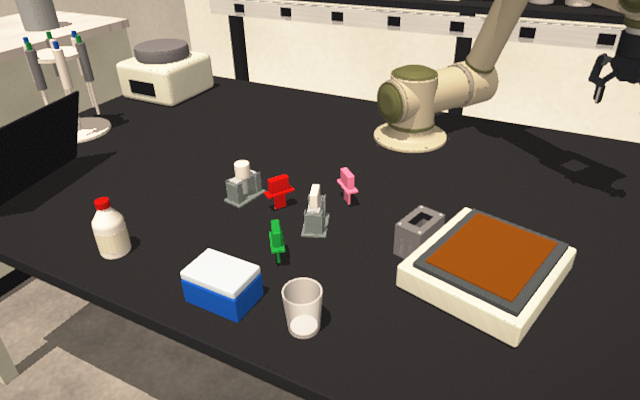

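Top view: key in its stand at about (328,202), with a white bar. The look-alikes are the round-knob plug (437,213), green (336,138), red (385,216) and pink (321,261). The switch slot is at (217,211). By its white flat bar I choose (328,202), and I'll check that in a close crop.

```bash
python3 - <<'E'
from h import *
crop('top0',180,160,190,90,8,'a')
a=cv2.imread('pics/top0.png');b=cv2.imread('pics/scene0.png')
r=lambda im,u,v,w,h,s:cv2.resize(im[v:v+h,u:u+w],None,fx=s,fy=s,interpolation=cv2.INTER_CUBIC)
top=np.hstack([r(a,300,172,66,64,6),r(a,187,175,66,64,6)])
bot=np.hstack([r(b,283,173,66,33+37,4),r(b,385,195,66,70,4),r(b,218,155,66,70,4)])
o=np.zeros((384+280,792,3),np.uint8);o[:384,:792]=top;o[384:,:792]=bot
cv2.imwrite('pics/b.png',o[:600])
d=load('top0');
for u,v,z in[(328,202,.097),(217,211,.075),(437,213,.097)]:print(at(d,u,v,z))
E
```

```text
[ 0.54728852 -0.03267642  0.097     ]
[0.53563946 0.19993194 0.075     ]
[ 0.52144819 -0.25062366  0.097     ]
```

View pics/b.png

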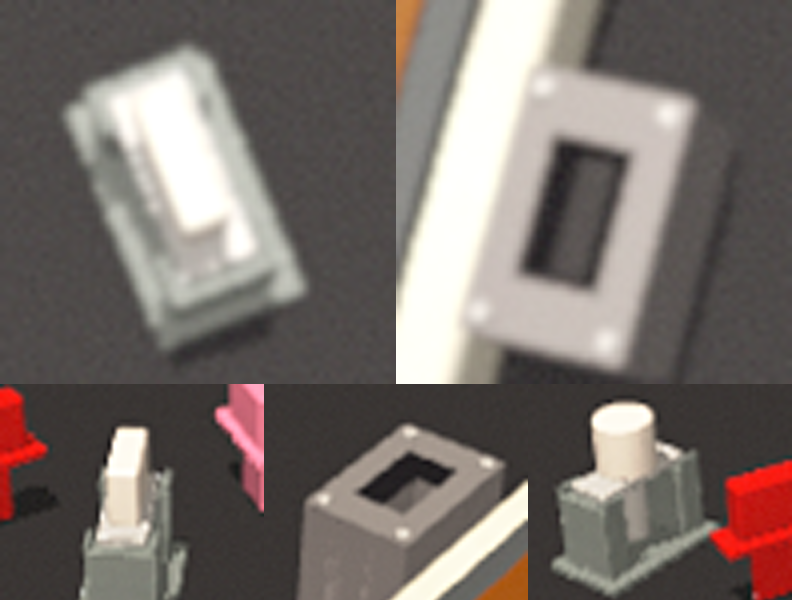

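The crop confirms the choice: the white flat bar on a steel plate in the stand is the key, and the other stand holds a round knob. I'll compute both poses from the corners.

```bash
python3 - <<'E'
from h import *
d=load('top0');s=load('scene0')
def rep(n,c,ox,oy,z):
    P=np.array([at(d,ox+x/6,oy+y/6,z) for x,y in c]);m=P.mean(0)
    e=(P[3]-P[0])+(P[2]-P[1]);f=(P[1]-P[0])+(P[2]-P[3])
    print(n,m.round(4),'long',np.linalg.norm(e)/2,'short',np.linalg.norm(f)/2,'ang',np.degrees(np.arctan2(e[1],e[0])),np.degrees(np.arctan2(f[1],f[0])),'scene px',proj(s,m))
rep('key',[(138,88),(185,72),(230,205),(185,228)],300,172,.097)
rep('foot',[(68,108),(190,45),(305,290),(165,348)],300,172,.0)
rep('mouth',[(560-396,140),(632-396,155),(597-396,290),(522-396,270)],187,175,.075)
rep('swtop',[(535-396,65),(695-396,100),(628-396,370),(467-396,325)],187,175,.075)
o=observe();print(o['tool_rot'][:,0])
E
```

```text
key [ 0.5582 -0.0384  0.097 ] long 0.049538287455450025 short 0.016949373591517884 ang -162.48153146219482 -67.65371401828376 scene px (np.float64(312.6747079516315), np.float64(189.1979060725506))
foot [ 0.5572 -0.0363  0.    ] long 0.0999774057374782 short 0.053942708869598795 ang -157.4902944049121 -65.77292956181752 scene px (np.float64(314.8878032654946), np.float64(225.29813462824612))
mouth [0.5365 0.1993 0.075 ] long 0.047930610176774725 short 0.026833997430251007 ang 166.01550618441465 -104.14501302846487 scene px (np.float64(418.9981916346033), np.float64(218.87163398448496))
swtop [0.5363 0.1981 0.075 ] long 0.0954283956350929 short 0.058760193105061025 ang 167.13327413225772 -104.72590631039887 scene px (np.float64(418.44163266940836), np.float64(218.6800829281612))
[ 0.32859161  0.94447113 -0.0013547 ]
```

```bash
python3 -m crank '[0,0,0.0444,0.0236,-0.0348,0,100, 0,0,0.0444,0.0236,-0.0348,0,100, 0,0,0.0444,0.0236,-0.0348,0,100, 0,0,0.0444,0.0236,-0.0348,0,100, 0,0,0.0444,0.0236,-0.0348,0,100, 0,0,0.0444,0.0236,-0.0348,0,100, 0,0,0.0444,0.0236,-0.0348,0,100, 0,0,0.0444,0.0236,-0.0348,0,100, 0,0,0.0444,0.0236,-0.0348,0,100, 0,0,0.0444,0.0236,-0.0348,0,100, 0,0,0.0444,0.0236,-0.0348,0,100, 0,0,0.0444,0.0236,-0.0348,0,100, 0,0,0.0444,0.0236,-0.0348,0,100, 0,0,0.0444,0.0236,-0.0348,0,100, 0,0,0.0444,0.0236,-0.0348,0,100, 0,0,0.0444,0.0236,-0.0348,0,100, 0,0,0,0,0,-0.03,100, 0,0,0,0,0,-0.03,100, 0,0,0,0,0,-0.03,100, 0,0,0,0,0,0,100]' 40
python3 - <<'E'
from h import *
d=snap('scene','s1');o=observe();print(o['position'],o['tool_rot'],o['q'])
p=o['position'];print('tcp px',proj(d,p),'tip',proj(d,p-[0,0,.014]),'handle top est',proj(d,[.558,-.0375,.097]))
crop('s1',255,110,120,130,4.6,'c')
E
```

```text
time_s: 2.1
position: [0.5565, -0.037, 0.1517]
tool_rot: [[-0.367, 0.93, -0.008], [0.93, 0.367, 0.002], [0.005, -0.007, -1.0]]
ft_force: [0.7, 0.7, -0.1]
grip_width: 0.0853
[ 0.55766949 -0.03720755  0.15424045] [[-0.36675692  0.93030975 -0.00362473]
 [ 0.93031398  0.36676263  0.00103886]
 [ 0.00229588 -0.00299113 -0.99999289]] [-1.59530493e+01  2.74288252e+01  8.10892640e+01  1.56711513e-04
  7.16979547e+01 -1.27469101e+02]
tcp px (np.float64(312.50616978231886), np.float64(166.30678855323595)) tip (np.float64(312.69376571615106), np.float64(172.02314575951473)) handle top est (np.float64(313.0700836748756), np.float64(189.24122859973272))
```

View pics/c.png

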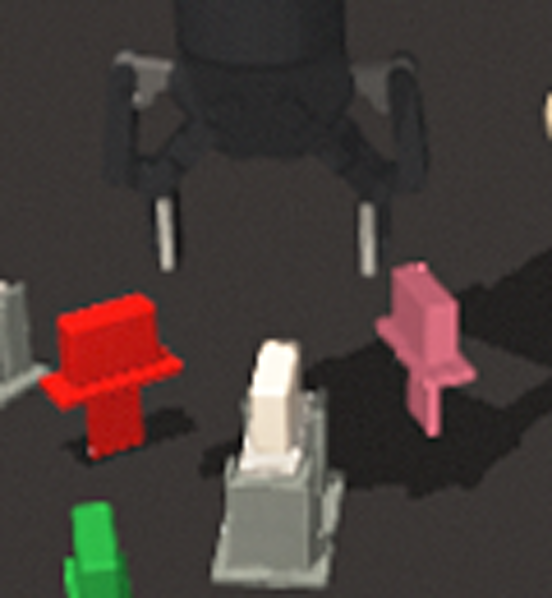

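The scene crop shows the jaws centred over the bar: tips average (313.5,169), bar top (314.8,189.6). That agrees with the top-view estimate to about 2 mm. Next I descend and grip.

```bash
python3 -m crank '[0,0,0,0,0.001,-0.018,100, 0,0,0,0,0,-0.018,100, 0,0,0,0,0,-0.018,100, 0,0,0,0,0,-0.018,100, 0,0,0,0,0,0,100, 0,0,0,0,0,0,100, 0,0,0,0,0,0,10, 0,0,0,0,0,0,10, 0,0,0,0,0,0,10, 0,0,0,0,0,0,10, 0,0,0,0,0,0,10, 0,0,0,0,0,0,10, 0,0,0,0,0,0,10, 0,0,0,0,0,0,10, 0,0,0,0,0,0,10]' 40
```

```text
time_s: 3.65
position: [0.5584, -0.0364, 0.0836]
tool_rot: [[-0.367, 0.93, 0.0], [0.93, 0.367, -0.0], [-0.0, 0.0, -1.0]]
ft_force: [-2.2, -1.0, 4.7]
grip_width: 0.0172
```

```bash
python3 -m crank '[0,0,0,0,0,0.01,10, 0,0,0,0,0,0.02,10, 0,0,0,0,0,0.025,10, 0,0,0,0,0,0.025,10, 0,0,0,0,0,0.02,10, 0,0,-0.051,-0.0018,0.0197,0,10, 0,0,-0.051,-0.0018,0.0197,0,10, 0,0,-0.051,-0.0018,0.0197,0,10, 0,0,-0.051,-0.0018,0.0197,0,10, 0,0,-0.051,-0.0018,0.0197,0,10, 0,0,-0.051,-0.0018,0.0197,0,10, 0,0,-0.051,-0.0018,0.0197,0,10, 0,0,-0.051,-0.0018,0.0197,0,10, 0,0,-0.051,-0.0018,0.0197,0,10, 0,0,-0.051,-0.0018,0.0197,0,10, 0,0,-0.051,-0.0018,0.0197,0,10, 0,0,-0.051,-0.0018,0.0197,0,10, 0,0,0,0,0,0,10, 0,0,0,0,0,0,10, 0,0,0,0,0,0,10]'
python3 - <<'E'
from h import *
d=snap('scene','s2');t=snap('top','t2');o=observe();p=o['position'];print(p,np.degrees(np.arctan2(o['tool_rot'][1,0],o['tool_rot'][0,0])),o['grip_width'])
def chk(d): 
  for z in (-.004,-.028,-.070): print(proj(d,p+[0,0,z]))
chk(d);print('slot',proj(d,[.5365,.1987,.075]))
a=cv2.imread('pics/s2.png')[130:270,365:485];a=cv2.resize(a,None,fx=4.2,fy=4.2,interpolation=cv2.INTER_CUBIC)
cv2.imwrite('pics/e.png',a)
E
```

```text
time_s: 5.65
position: [0.5368, 0.1993, 0.1833]
tool_rot: [[0.234, 0.972, -0.0], [0.972, -0.234, -0.0], [-0.0, -0.0, -1.0]]
ft_force: [-0.6, 0.4, -1.0]
grip_width: 0.0177
[0.53684925 0.19926166 0.18333343] 76.42027729683208 0.01730029521856945
(np.float64(423.28210827428), np.float64(174.80424982712282))
(np.float64(422.23531943469516), np.float64(185.38689197472405))
(np.float64(420.465623653254), np.float64(203.27785188650307))
slot (np.float64(418.7059852945761), np.float64(218.79337291077042))
```

View pics/e.png

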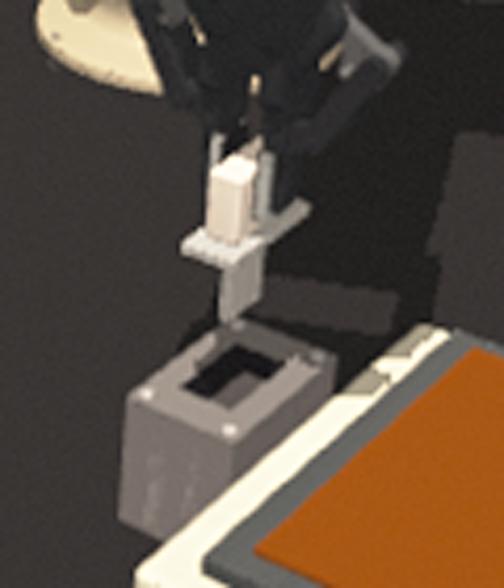

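The key hangs upright over the slot: tongue tip about (422,204), mouth centre about (421.4,219.8). That leaves about 1 to 2 mm to go towards +y. I'll lower it slowly and watch the force.

```bash
python3 -m crank '[0,0,0,-0.0005,0.0012,-0.005,10, 0,0,0,0,0,-0.005,10, 0,0,0,0,0,-0.005,10, 0,0,0,0,0,-0.005,10, 0,0,0,0,0,-0.005,10, 0,0,0,0,0,-0.005,10, 0,0,0,0,0,-0.005,10, 0,0,0,0,0,-0.005,10, 0,0,0,0,0,-0.005,10, 0,0,0,0,0,-0.005,10, 0,0,0,0,0,-0.005,10, 0,0,0,0,0,0,10]'
```

```text
time_s: 6.95
position: [0.5359, 0.2012, 0.1276]
tool_rot: [[0.234, 0.972, -0.001], [0.972, -0.234, -0.0], [-0.001, -0.001, -1.0]]
ft_force: [-0.6, 0.1, -1.8]
grip_width: 0.0172
```

```bash
python3 -m crank '[0,0,0,0,0,0,10, 0,0,0,0,0,-0.004,10, 0,0,0,0,0,-0.004,10, 0,0,0,0,0,-0.004,10, 0,0,0,0,0,-0.004,10, 0,0,0,0,0,-0.004,10, 0,0,0,0,0,-0.001,10, 0,0,0,0,0,-0.001,10, 0,0,0,0,0,-0.001,10, 0,0,0,0,0,0,10, 0,0,0,0,0,0,10]'
```

```text
time_s: 8.05
position: [0.5363, 0.2013, 0.1054]
tool_rot: [[0.234, 0.972, 0.0], [0.972, -0.234, 0.0], [0.0, 0.0, -1.0]]
ft_force: [0.3, -0.5, -2.1]
grip_width: 0.0172
```

```bash
python3 -m crank '[0,0,0,0,0,-0.001,10, 0,0,0,0,0,-0.001,10, 0,0,0,0,0,0,10, 0,0,0,0,0,0,10]'; python3 -m crank '[0,0,0,0,0,-0.001,10, 0,0,0,0,0,0,10, 0,0,0,0,0,0,10]'
python3 - <<'E'
from h import *
d=snap('scene','s3')
a=cv2.imread('pics/s3.png')[150:270,365:485];cv2.imwrite('pics/f.png',cv2.resize(a,None,fx=4.8,fy=4.8,interpolation=cv2.INTER_CUBIC))
E
```

```text
time_s: 8.45
position: [0.5363, 0.2012, 0.1036]
tool_rot: [[0.234, 0.972, 0.0], [0.972, -0.234, 0.0], [0.0, 0.0, -1.0]]
ft_force: [-1.3, 0.8, 2.2]
grip_width: 0.0171
time_s: 8.75
position: [0.5363, 0.2013, 0.1036]
tool_rot: [[0.234, 0.972, 0.001], [0.972, -0.234, 0.0], [0.0, 0.001, -1.0]]
ft_force: [-4.2, -0.8, 10.5]
grip_width: 0.0176
```

View pics/f.png

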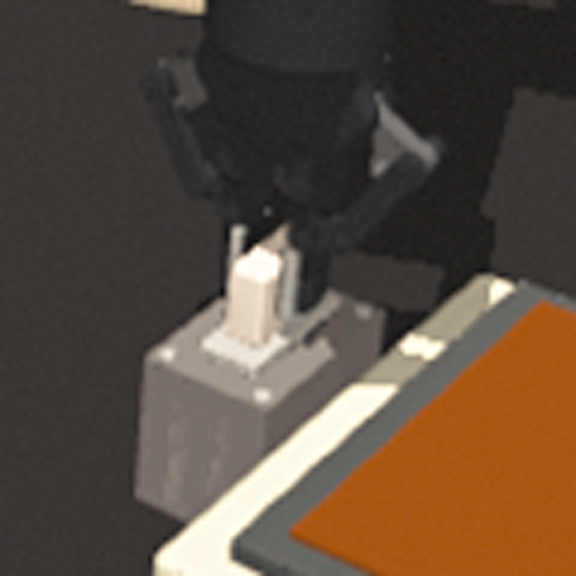

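The plate lies on the switch top around (255,345) in the crop. The force rose to 10 N at exactly the predicted TCP height (0.1036). I'll release and retreat straight up.

```bash
python3 -m crank '[0,0,0,0,0,0.001,10, 0,0,0,0,0,0,30, 0,0,0,0,0,0,60, 0,0,0,0,0,0,100, 0,0,0,0,0,0,100, 0,0,0,0,0,0,100, 0,0,0,0,0,0,100, 0,0,0,0,0,0.01,100, 0,0,0,0,0,0.02,100, 0,0,0,0,0,0.03,100, 0,0,0,0,0,0.04,100, 0,0,0,-0.03,0,0.03,100, 0,0,0,-0.04,0,0.01,100, 0,0,0,-0.04,0,0,100, 0,0,0,-0.04,0,0,100, 0,0,0,-0.03,0,0,100, 0,0,0,0,0,0,100, 0,0,0,0,0,0,100, 0,0,0,0,0,0,100]'
python3 - <<'E'
from h import *
d=snap('scene','s4');t=snap('top','t4')
f=lambda n,u,v,w,h,s:cv2.resize(cv2.imread(f'pics/{n}.png')[v:v+h,u:u+w],None,fx=s,fy=s,interpolation=cv2.INTER_CUBIC)
cv2.imwrite('pics/g.png',np.hstack([f('s4',385,170,65,80,6),f('t4',187,170,65,80,6)]))
x=load('top0')['frame'][185:250,405:470].astype(int);y=t['frame'][185:250,405:470].astype(int);print('plug diff',abs(x-y).mean())
print(proj(d,[.5363,.2012,.117]),proj(t,[.5363,.2012,.117]))
E
```

```text
time_s: 10.7
position: [0.3572, 0.2013, 0.2437]
tool_rot: [[0.235, 0.972, 0.001], [0.972, -0.235, 0.0], [0.0, 0.001, -1.0]]
ft_force: [0.1, 0.2, -0.3]
grip_width: 0.0855
plug diff 6.936252465483235
(np.float64(421.6292370860956), np.float64(201.8380943928782)) (np.float64(211.0328050557493), np.float64(207.60494701037956))
```

View pics/g.png

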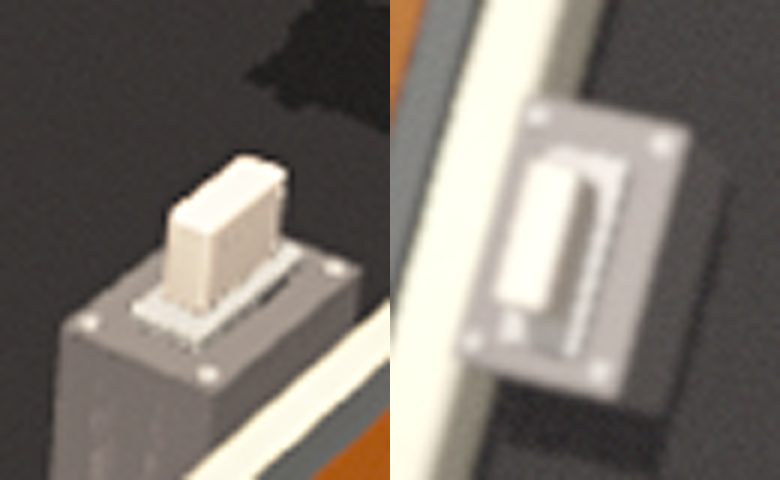

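The key stands upright with its plate flat and parallel to the switch. The dark sliver beside it is the 30 mm mouth showing past the 28 mm plate. I'll check the plug by image alignment and hand in.

```bash
python3 - <<'E'
from h import *
for n,s in(('top',(slice(185,250),slice(405,470))),('scene',(slice(150,215),slice(215,268)))):
    g=lambda k:cv2.cvtColor(load(k)['frame'],cv2.COLOR_RGB2GRAY)[s].astype(np.float32)
    print(n,'plug shift px',cv2.phaseCorrelate(g(n+'0'),g(n[0]+'4')))
print(close_job())
E
```

```text
top plug shift px ((0.023955649034434146, -0.03363173423250032), 0.9820814478544542)
scene plug shift px ((-0.025280593459370948, -0.0025010992189251624), 1.0055866357966214)
the job is handed in; nothing more can be done
None
```

I put the key in the switch, let go of it and handed the job in at about 11 s of the 38 s allowed. `close_job()` gives no verdict, so success rests on my own checks.

- **Lift and insertion:** I gripped the white flat-bar key by its handle, lifted it straight up about 100 mm and turned it about 35° to line up with the slot. I then lowered it slowly while holding it. The force showed no contact until the plate met the switch.
- **Seating:** the force rose to 10.5 N with the tool at 0.1036 m, exactly the height predicted for the key being home. I opened the jaws only after that.
- **After release:** both cameras show the key upright, with its plate flat on the switch and parallel to it. I judged tilt and centring by eye.
- **Plug and robot:** the plug had shifted less than 0.05 px in either view, so it did not move. The robot is clear, about 0.18 m away with near-zero wrist force.

Two readings did not fully agree. The scene camera sat 1–2 px (2–5 mm) from the top-view estimates, which I allowed for by comparing the tool and the target in the same picture. A raw pixel-difference check on the plug was inconclusive at 6.9, so I used image alignment for the figure above.

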